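Clamp a lacquer bottle in the cam-lock fixture

ROBOT

A 6-joint arm with a two-finger parallel gripper is mounted at the origin on a cart in front of the work surface, level with it; the furniture and walls round the work are solid. World frame = base frame: x ahead of the robot, y to its left, z up, the work surface at z = 0. Lengths are in mm, angles in rad, forces in N, time in s.
With the tool pointing down it reaches from about 350 to 875 mm from the base axis. Payload 4.2 kg.
Tool frame: the origin (TCP) lies between the finger pads; the fingertips stand 25 mm ahead of it and the grasp point (between the pads) lies 6 mm ahead of it; z points along the fingers, y is the line along which they close (so a half turn about z gives the same grasp; the last joint's range is limited). The gripper opens to 85 mm and grips with 20 to 120 N. Pads are 22 mm wide; open, the fingers measure 114 mm over their backs; the gripper's body (76 mm by 85 mm) begins 54 mm behind the grasp point. The pads swing forward as they close: fully open they stand 13 mm farther back than shut.
Start: joints at [-0.913, 0.385, 0.008, 0, -1.194, -0.259], TCP at [242.709, -575.927, 256.312] pointing down, gripper open.
Joint ranges: [-3.14, 3.14], [-1.21, 2.06], [-1.07, 1.41], [-3.16, 2.05], [-2.99, -0.16], [-3.1, 3.1]. Speed limits (rad/s): [2.79, 2.79, 3.14, 3.14, 3.14, 3.14].

INTERFACE

Orientations are given as a unit quaternion [x, y, z, w].
In Python, from bench import read_state, get_image, job_done gives the robot as it stands.
- The arm moves only by the tool play_rows, never from a script. Its argument "series" is a list of rows, each a list of 6 numbers: the shift along the world's x, y, z in mm, then the turn, a rotation vector about the world's x, y, z in units of 6 degrees (1.0 is 6 degrees). A call has 1 to 20 rows; each row shifts and turns the commanded pose from where the row before left it; what a row does not reach is not made up. A row lasts 1/12 s, in which the tool goes at most 41.7 mm and 7.16 degrees, less where a joint would pass 70% of its speed; a pose out of reach is approached as far as the arm can. A call is refused whole if a number of a shift passes 41.7 or a number of a turn 1, either way. A call with a gripper value outside its range is refused whole. "gripper" is the opening, from 0 (shut) to 1 (fully open), set as the call begins (left out, the last holds). The fingers move at their own pace and stop on an object; the grip force is fixed at half the most. Time passes only in rows, so rows that do not move let the fingers close. It gives the time, the measured TCP pose, the force, the opening and the grip force at its end, in the units of the state.
- read_state(): the state, without advancing time (a new reading comes with each control period).
- get_image(name): name is "scene" or "top" or "wrist"; returns a dict with "image" (384x512x3 uint8, red, green, blue), "fx", "fy", "cx", "cy" (pixels), "eye" and "rotation" of the camera in the world. Camera axes: x right, y down, z forward; pixel columns grow to the right and rows downward; lengths in mm; the calibration is good to about 2 mm. A picture is of the moment at which its call begins. There is no depth.
- job_done(): hands the job in; it is judged then, once.
The state is a dict: "clock": time; "joints": joint angles; "joint_vel": joint speeds; "joint_efforts": joint torques, N m; "position": TCP position; "ee_rot": TCP orientation; "contact_force": force on the tool from outside, world axes, zero at the start; "wrist_torque": the same for the moment, N m; "gripper_width": finger opening in mm; "grasp_force": force on a finger pad.
Only numpy, scipy, OpenCV 4.12 (cv2) and the standard library are available. Lean on these libraries where they do the work, as an engineer would, in place of code of your own. Each camera call takes 0.05 s, during which the arm holds its last target. There are 200 camera calls.

TASK

Stand the small brown lacquer bottle upright in the V-block of the clamping fixture and let go of it. Then turn the fixture's round knob slowly clockwise (seen from above) until the sprung jaw drops into its cam notch and clamps the bottle, and on until you feel the knob come up against the far wall of the notch: a light but definite push, never forced. Let go of the knob and leave the other things on the table where they are.

Things in the scene. Friction and masses are not known exactly. Their poses are not given: they have to be found in the camera images.
- bottle_mid (a point): Centre, half-way up (37 mm above its underside), of the small brown glass lacquer bottle standing on the open table to the robot's right. 74 mm tall, z up: round body 27 mm in diameter for the lowest 41 mm, above it a round black cap 18 mm in diameter, 33 mm tall (pinch the cap). About 34 g.
- fixture: The clamping fixture: a fixed aluminium plate 84 x 200 x 10 mm, at another place and yaw each time; origin at the centre of its underside. +y points from the V-block (at y -50 mm) to the knob (at y +50 mm), z up. Between them a jaw slides along y in a guide.
- nest (a point): Where the axis of the bottle stands when it lies in the V-block, on the plate's top (10 mm above the table). Axes as the fixture's. The V's two upright faces (tops 36 mm above the table) are on the -y side and open to +y. With the jaw open, 8 mm are free between jaw and seated bottle: let the bottle down about 4 mm to the +y side of this point; the closing jaw pushes it into the V.
- knob_grip (a point): Grip point on the upright axis of the round black knob, 56 mm above the table, 100 mm to +y from the nest; fixed, does not turn with the knob. The knob is a fluted cylinder 44 mm in diameter, 42 to 66 mm above the table, without mark, over a round grey cam housing 72 mm in diameter, top 32 mm above the table.
- cam (a point): Centre of the hidden disc cam in the housing, driven by the knob through a torsion spring (3 N m/rad). The follower roller rides on its rim with 15 N; the knob then resists with 0.05 to 0.2 N m. The notch begins 0.2 to 1.0 rad of clockwise turn ahead (differs each time); the roller drops in over the next 0.05 to 0.2 rad. The whole turn to the notch's wall is under 1.5 rad.
- notch_load (a point): The hidden roller, on the cam's side away from the nest (fixed point, 22 mm from the cam's axis). After the drop 0.15 to 0.3 rad of easy turn follow (first the cam pulls the knob on), then the notch's far wall stops the cam and the resistance climbs: 0.22 N m at the knob is 10 N of roller on wall. 8 to 20 N (0.18 to 0.45 N m) held 0.5 s is right, over 30 N harms it.
- jaw (a joint): Position of the sprung jaw along its slide, in m: 0 with its roller on the cam's rim (open), growing towards the V-block. About 0.008 when it clamps the bottle in the V, with about 12 N; 0.011 is its end stop, reached only with no bottle in place. It moves only when the knob lets it.
- jaw_face (a point): Middle of the jaw's flat face (26 mm wide, 13 to 35 mm above the table) that comes to bear on the bottle; 21.5 mm to +y of the nest when open. Moves with the jaw.
- carton: Bystander: white and dark blue folding carton 34 x 34 x 117 mm standing upright, origin at the centre of its underside. Leave it alone.
- tape_roll: Bystander: roll of beige tape 103 mm across and 25 mm tall lying flat, origin at the centre of its underside. Leave it alone.
- tally: Bystander: white round hand tally counter 46 x 67 x 22 mm, origin at its underside. Leave it alone.
There are look-alikes about, which are no part of the job. Several things look just like the part that bears bottle_mid: the one meant starts farthest to the robot's left.

How it is judged:
By the outcome, as a careful person would: the job done as asked, in the order asked, and still so for the second after the job is handed in, with the robot touching nothing.
It also fails if it takes over 67 s, if anything falls off the work surface, if the arm or the gripper's body presses on something with over 40 N, if the wrist force passes 120 N, or if a joint passes its speed limit or range.

## Working session

There is one attempt and no reset: what is moved stays moved. The work goes in short steps, Python scripts to look and compute and a tool call to move; the robot and the scene stay as the last step left them, time stands still between calls to the robot, and variables do not carry over. Pictures are saved under pics/ and viewed, at most 10 in all, crops included, and the job is handed in when it is done.

Besides the shell and the picture viewer there is one more tool, called after "Emit:" as name(argument=value, ...) on one line, values as JSON. play_rows: Moves the arm, as the interface text tells. Its arguments: {"type":"object","properties":{"series":{"type":"array","items":{"type":"array","items":{"type":"number"}}},"gripper":{"type":"number"}},"required":["series"]}

```bash
mkdir -p pics
cat > h.py <<'E'
import numpy as np, cv2
from bench import read_state, get_image, job_done
def grab(n,f=None):
    d=get_image(n)
    if f: cv2.imwrite(f'pics/{f}.png',d['image'][:,:,::-1])
    d['eye']=np.array(d['eye']);d['rotation']=np.array(d['rotation']);return d
def ray(d,u,v,z):
    r=d['rotation']@np.array([(u-d['cx'])/d['fx'],(v-d['cy'])/d['fy'],1]);return d['eye']+r*(z-d['eye'][2])/r[2]
def proj(d,p):
    q=d['rotation'].T@(np.array(p)-d['eye']);return d['fx']*q[0]/q[2]+d['cx'],d['fy']*q[1]/q[2]+d['cy']
E
python3 - <<'E'
from h import *
a=grab('scene');b=grab('top')
for d in(a,b):print(d['eye'],d['rotation'].round(3).tolist(),d['fx'],d['cx'],d['cy'])
im=np.hstack([a['image'],b['image']])[:,:,::-1]
cv2.imwrite('pics/scene.png',cv2.resize(a['image'][:,:,::-1],(800,600)));cv2.imwrite('pics/top.png',cv2.resize(b['image'][:,:,::-1],(800,600)))
s=read_state();print(s['clock'],s['position'],s['ee_rot'],s['contact_force'])
E
```

```text
[-264.09059503 -860.35930602  622.26028757] [0.794, -0.306, 0.19, -0.489] 422.9407014887092 255.52282925733368 190.38835837212545
[3.88161649e+02 3.53151881e-01 1.13418990e+03] [-0.705, 0.708, -0.032, 0.029] 360.18564179888125 255.8869979228013 189.79517017072362
0.1 [ 242.53718341 -575.49814969  255.33003362] [-1.98008380e-01  9.80199818e-01  9.68781430e-04 -2.44942550e-04] [0.61408894 0.35996994 0.13854672]
```

View pics/scene.png

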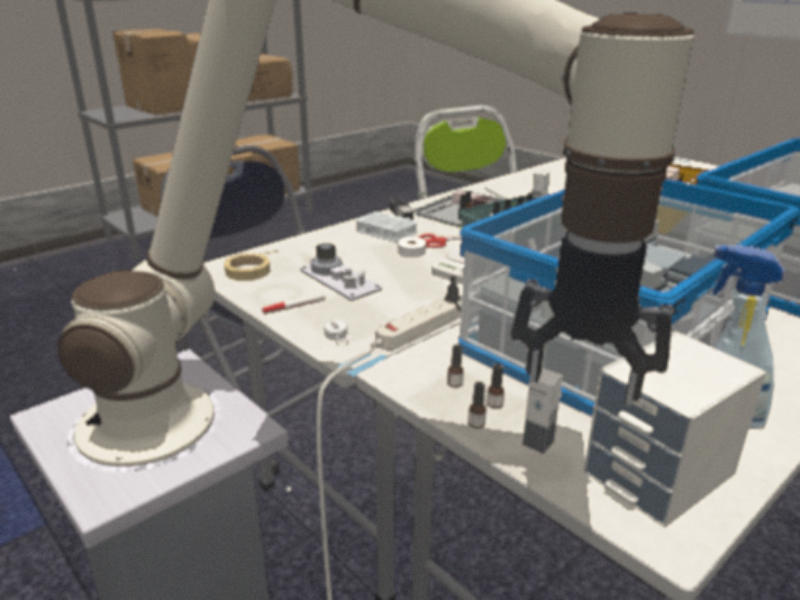

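View pics/top.png

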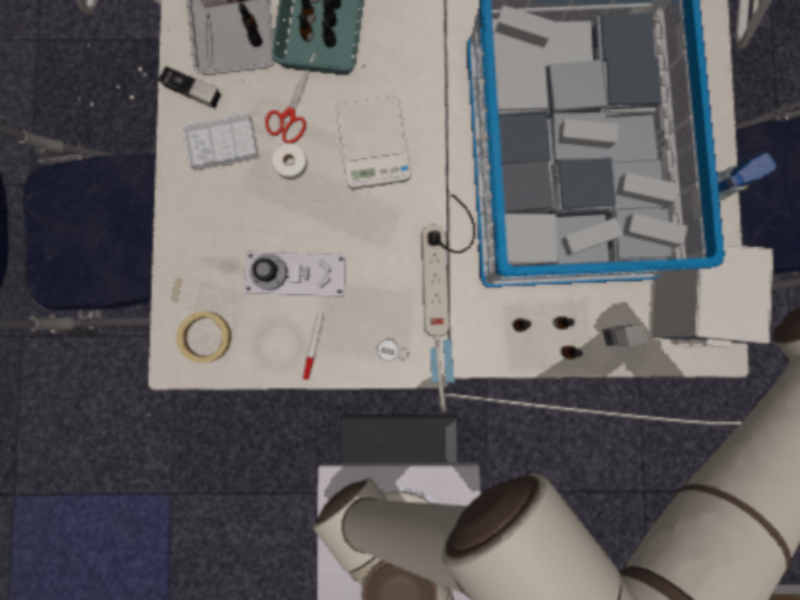

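The top view (800x600 px) shows three look-alike brown bottles at (521,325), (563,323) and (570,352). The dark bottles in the green tray at (320,20) could also be mistaken for it. The one meant is farthest left, (521,325), which is (456,367) in the scene view. The fixture is at (295,273) with its knob at (268,271) on the +y side.

```bash
sed -i "s/d\['rotation'\]=np.array(d\['rotation'\])/d['rotation']=Rot.from_quat(d['rotation']).as_matrix()/; 1a from scipy.spatial.transform import Rotation as Rot" h.py
python3 - <<'E'
from h import *
b=grab('top');a=grab('scene');k=512/800
im=b['image']
c1=cv2.resize(im[150:200,150:225],(450,300),interpolation=cv2.INTER_CUBIC);c2=cv2.resize(im[195:245,320:375],(330,300),interpolation=cv2.INTER_CUBIC)
cv2.imwrite('pics/crop.png',np.hstack([c1,c2])[:,:,::-1])
for u,v in[(521,325),(563,323),(570,352)]:print('bot',ray(b,u*k,v*k,40).round())
for n,u,v in[('carton',620,335),('tape',203,337),('tally',388,349)]:print(n,ray(b,u*k,v*k,20).round())
# triangulate bottle via scene px of mid
def tri(p,q):
    A=[];B=[]
    for d,(u,v) in((b,p),(a,q)):
        r=d['rotation']@np.array([(u-d['cx'])/d['fx'],(v-d['cy'])/d['fy'],1]);r/=np.linalg.norm(r);M=np.eye(3)-np.outer(r,r);A.append(M);B.append(M@d['eye'])
    return np.linalg.solve(sum(A),sum(B))
print(tri((521*k,325*k),(456*k,367*k)))
print('knob',ray(b,268*k,270*k,66),'plate',[ray(b,u*k,v*k,10).round(1).tolist() for u,v in((246,252),(344,254),(344,296),(246,295))])
E
```

```text
bot [ 426. -240.   40.]
bot [ 429. -322.   40.]
bot [ 373. -334.   40.]
carton [ 406. -440.   20.]
tape [405. 383.  20.]
tally [380.  19.  20.]
[ 425.92763971 -242.02801227   31.5453415 ]
knob [531.57334535 246.99716686  66.        ] plate [[575.8, 304.8, 10.0], [571.2, 107.3, 10.0], [486.1, 106.9, 10.0], [488.8, 303.1, 10.0]]
```

View pics/crop.png

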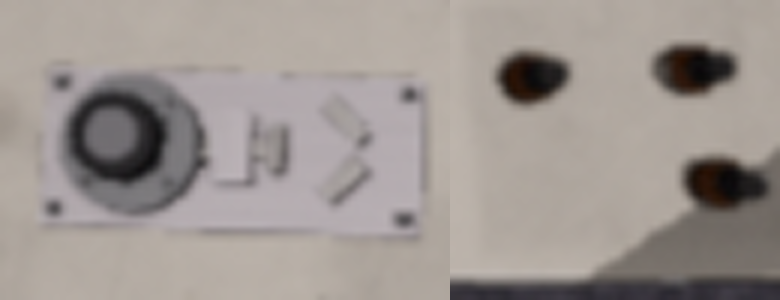

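The crop confirms the choice: three bottles, with the leftmost at crop (530,78). The fixture has its V on the right and knob on the left, nearly aligned with world y. I'll move over the bottle with the closing line along x.

Emit:
play_rows(series=[[15,27,0,0,0,0.92],[15,28,0,0,0,0.92],[15,28,0,0,0,0.92],[15,28,0,0,0,0.92],[15,28,0,0,0,0.92],[15,28,0,0,0,0.92],[15,28,0,0,0,0.92],[15,28,0,0,0,0.92],[15,28,0,0,0,0.92],[15,28,0,0,0,0.92],[15,28,0,0,0,0.92],[15,28,0,0,0,0.92],[4,0,0,0,0,0.2],[0,0,0,0,0,0]], gripper=0.5)

```text
clock: 1.37
position: [427.7, -239.7, 256.4]
ee_rot: [0.71, -0.704, 0.0, -0.0]
contact_force: [-0.1, 0.3, 0.4]
gripper_width: 42.8
grasp_force: 0.0
```

Run:
```python
from h import *
d=grab('wrist');cv2.imwrite('pics/w1.png',d['image'][:,:,::-1])
s=read_state();print(s['clock'],s['position'],s['ee_rot'],s['gripper_width'],s['joints'],d['eye'],d['rotation'].round(3).tolist())
print(proj(d,[426,-241,40]),proj(d,[426,-241,0]),proj(d,[426,-241,74]))
```

```text
1.4167 [ 426.99996562 -240.47008127  256.20527281] [ 7.09128254e-01 -7.05079497e-01 -1.21974574e-04  8.70137269e-05] 42.857596801247794 [-1.80729459e-01  1.54116927e-01 -3.12887627e-01  5.98615872e-06
 -1.10409139e+00  1.86452580e-01] [ 428.95652953 -313.20884366  373.47421378] [[-1.0, -0.009, -0.003], [-0.009, 0.957, 0.289], [0.0, 0.289, -0.957]]
(np.float64(264.1353351721036), np.float64(163.215045071321)) (np.float64(263.8978957686636), np.float64(155.4406212783357)) (np.float64(264.3836465082062), np.float64(171.3454460557227))
```

View pics/w1.png

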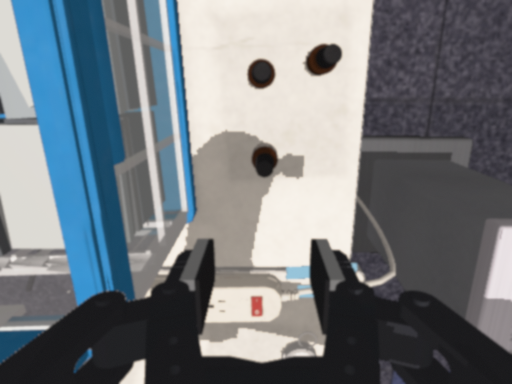

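The wrist view shows the wanted bottle at (265,160), its cap top about (264,167), close to the prediction. The two look-alikes sit above it at (261,73) and (324,58). Next I'll refine with a mask.

Run:
```python
from h import *
d=grab('wrist');im=d['image'];r=im[135:190,235:285].astype(int)
print(r.max(2).min(),np.bincount((r.max(2)//10).ravel()))
m=(r.max(2)<45).astype(np.uint8)
n,l,st,c=cv2.connectedComponentsWithStats(m);i=1+st[1:,4].argmax();print(st[i]+[235,135,0,0,0],c[i]+[235,135])
R=r[...,0]-r[...,2];m=(R>20).astype(np.uint8);n,l,st,c=cv2.connectedComponentsWithStats(m);i=1+st[1:,4].argmax();print(st[i]+[235,135,0,0,0],c[i]+[235,135])
for dy in(-2,0,2):print(proj(d,[427,-241+dy,74]),proj(d,[427,-241+dy,41]))
cv2.imwrite('pics/w2.png',cv2.resize(im[135:190,235:285,::-1],(500,550),interpolation=cv2.INTER_NEAREST))
```

```text
17 [  0  40 235  72 116  53  30  33  31  26  26  40  35  50 940 359  39  17
  26  19  25  19  50 353 116]
[254 152  21  25 386] [263.47668394 163.45336788]
[252 148  25  17 176] [264.   153.75]
(np.float64(262.31017153646627), np.float64(169.9751382950478)) (np.float64(262.24132769142454), np.float64(162.17273230675886))
(np.float64(262.2949168433358), np.float64(172.1697242557064)) (np.float64(262.22761086895844), np.float64(164.1762389565167))
(np.float64(262.27971935317805), np.float64(174.3560808249285)) (np.float64(262.21394070081556), np.float64(166.17293118208))
```

View pics/w2.png

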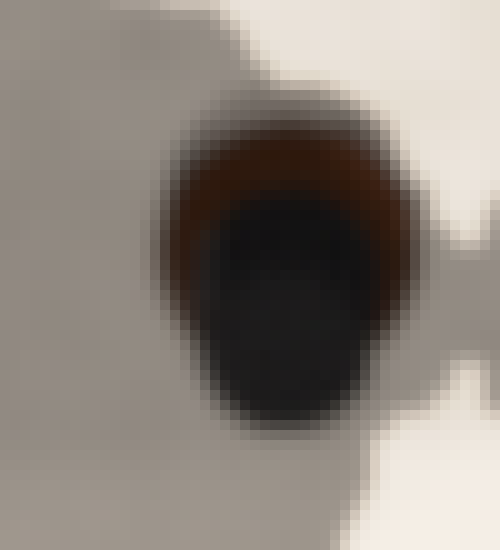

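Emit:
play_rows(series=[[-1,-3,-15,0,0,0],[0,0,-25,0,0,0],[0,0,-25,0,0,0],[0,0,-25,0,0,0],[0,0,-25,0,0,0],[0,0,-25,0,0,0],[0,0,-20,0,0,0],[0,0,-15,0,0,0],[0,0,-8,0,0,0],[0,0,-4,0,0,0],[0,0,0,0,0,0],[0,0,0,0,0,0]])

```text
clock: 2.47
position: [426.1, -244.5, 69.9]
ee_rot: [0.709, -0.706, 0.001, -0.0]
contact_force: [0.5, -0.6, 0.7]
gripper_width: 42.7
grasp_force: 0.0
```

Emit:
play_rows(series=[[0,0,0,0,0,0],[0,0,0,0,0,0],[0,0,0,0,0,0],[0,0,0,0,0,0],[0,0,0,0,0,0],[0,0,0,0,0,0]], gripper=0)

```text
clock: 2.97
position: [426.1, -244.1, 70.4]
ee_rot: [0.709, -0.705, 0.001, -0.0]
contact_force: [-1.2, -0.9, 6.7]
gripper_width: 14.9
grasp_force: 58.5
```

Emit:
play_rows(series=[[0,0,5,0,0,0],[0,0,15,0,0,0],[0,0,25,0,0,0],[0,0,30,0,0,0],[0,5,30,0,0,0],[0,15,30,0,0,0],[0,25,20,0,0,0],[0,32,10,0,0,0],[2,35,0,0,0,0],[5,35,0,0,0,0],[10,35,0,0,0,0],[14,35,0,0,0,0],[15,35,0,0,0,0],[15,33,0,0,0,0],[15,30,0,0,0,0],[14,20,0,0,0,0],[10,10,0,0,0,0],[4,4,0,0,0,0],[0,0,0,0,0,0],[0,0,0,0,0,0]])

```text
clock: 4.63
position: [529.1, 104.6, 234.0]
ee_rot: [0.709, -0.705, -0.0, 0.0]
contact_force: [-1.5, 0.6, -0.4]
gripper_width: 15.1
grasp_force: 58.4
```

Run:
```python
from h import *
d=grab('wrist');im=d['image'][:,:,::-1]
cv2.imwrite('pics/w3.png',cv2.resize(im,(800,600)))
s=read_state();print(s['clock'],s['position'],s['ee_rot'],s['gripper_width'],s['contact_force'],s['joints'],d['eye'])
for p in([530,155,10],[532,255,66],[488,105,10],[572,105,10]):print(np.array(proj(d,p))*800/512)
p=s['position']
for z in(-70,-37,0):print(np.array(proj(d,p+[0,0,z]))*800/512)
```

```text
4.6833 [528.94954579 104.27878219 234.21198932] [ 7.08609089e-01 -7.05601139e-01 -2.62608660e-04  3.48982196e-04] 15.07030388400378 [ 0.54804625  0.20008973 -1.02964872] [ 4.95411550e-01  2.57345742e-01 -2.36492812e-01 -3.42794101e-04
 -1.07777744e+00 -4.90995299e-01] [530.19248409  31.13643166 351.16060649]
[407.62473521 328.22460124]
[403.59591934 509.76302647]
[473.27053681 255.34163508]
[342.63591931 254.70228616]
[410.63610821 341.64894406]
[411.08611589 380.38592456]
[411.84474425 445.68919136]
```

View pics/w3.png

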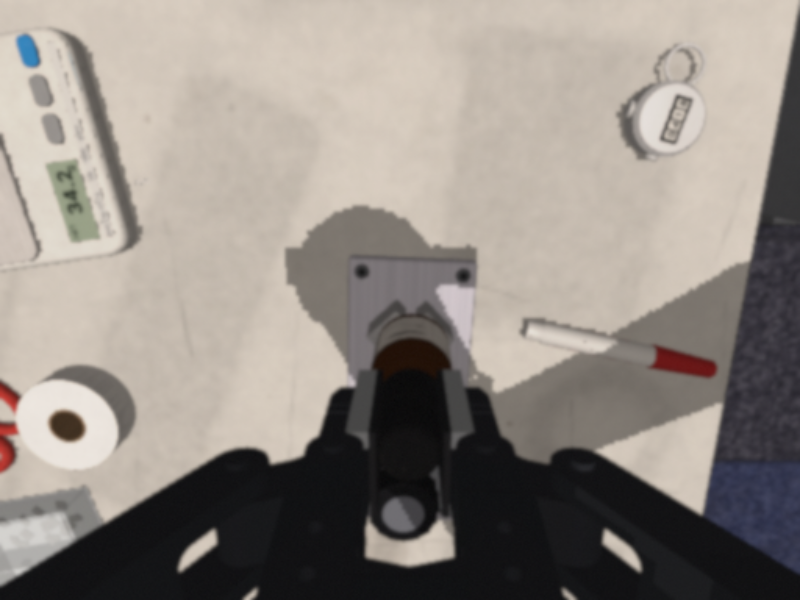

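The bottle is held upright, its body around (412,345). The V opening is at (411,310), the plate's -y corners are at (349,256) and (476,261), and the knob top is at (404,512).

Run:
```python
from h import *
k=.64
d=grab('wrist');b=grab('top');p=read_state()['position']
A=ray(d,349*k,256*k,10);B=ray(d,476*k,261*k,10);print('corners',A,B,'yaw',np.arctan2((B-A)[1],(B-A)[0])%np.pi-np.pi)
print('holes',ray(d,362*k,271*k,10),ray(d,463*k,276*k,10))
print('knob',ray(d,404.5*k,511*k,66))
print('V apex top',ray(d,411*k,303*k,36))
for z in(-69.5,-69.5+41):
  for dy in(-13.5,0):print('bottle rim',z,np.array(proj(d,p+[0,dy,z]))/k)
# top view: plate corners & knob
im=b['image']
cv2.imwrite('pics/t2.png',cv2.resize(im[150:200,150:225,::-1],(750,500),interpolation=cv2.INTER_CUBIC))
f=lambda u,v,z:ray(b,150-.5+u/6+.5/6,150-.5+v/6,z).round(1)
print('top corners',f(50,66,10),f(425,74,10),f(422,237,10),f(40,225,10),'knob',f(110,133,66),'Vblocks',f(347,155,36))
# refined plate mask in top
x=im[150:200,150:225]
```

```text
corners [567.87274204 105.52361487  10.        ] [485.99058958 108.43974145  10.        ] yaw -0.035598656845006627
holes [559.70824042 115.4190496   10.        ] [494.04751256 118.4669728   10.        ]
knob [531.40401719 255.72307373  66.        ]
V apex top [527.95177097 128.93019911  36.        ]
bottle rim -69.5 [410.21904696 307.81437337]
bottle rim -69.5 [410.01819751 342.67727735]
bottle rim -28.5 [410.68080307 351.18938704]
bottle rim -28.5 [410.41953729 393.53475779]
top corners [578.3 303.4  10. ] [573.5 106.5  10. ] [487.5 107.7  10. ] [494.4 307.   10. ] knob [535.  257.8  66. ] Vblocks [527.4 143.7  36. ]
```

Emit:
play_rows(series=[[0,5,-5,0,0,-0.05],[0,8,-15,0,0,-0.05],[0,10,-20,0,0,-0.05],[0,10,-20,0,0,-0.05],[0,10,-20,0,0,-0.05],[0,7,-15,0,0,-0.05],[0,4,-10,0,0,0],[0,0,-5,0,0,0],[0,0,0,0,0,0],[0,0,0,0,0,0]])

```text
clock: 5.62
position: [530.0, 158.9, 124.8]
ee_rot: [-0.698, 0.716, -0.0, 0.0]
contact_force: [-0.0, 0.2, 0.5]
gripper_width: 15.3
grasp_force: 58.4
```

Run:
```python
from h import *
d=grab('wrist');im=d['image'][:,:,::-1]
a=grab('scene');p=read_state()['position'];print(p,read_state()['contact_force'])
sc=a['image'][:,:,::-1];u,v=map(int,proj(a,p-[0,0,40]));c=sc[v-40:v+40,u-40:u+40]
cv2.imwrite('pics/w4.png',np.hstack([cv2.resize(im[130:330,170:350],(450,500)),cv2.resize(c,(350,350),interpolation=cv2.INTER_CUBIC)[:,:] if 0 else cv2.copyMakeBorder(cv2.resize(c,(350,350),interpolation=cv2.INTER_CUBIC),0,150,0,0,0)]))
f=lambda q:((np.array(proj(d,q))-[170,130])*2.5).round()
for dy in(-13.5,0):
  for z in(-70,-29):print(dy,z,f(p+[0,dy,z]))
print('V apex pred',f([527.7,137.5,36]),'nest',f([528.4,156.6,36]))
for x in(515,542):print('jaw top',f([x,178.1,35]))
print(u,v,[(np.array(proj(a,q))-[u-40,v-40])*350/80 for q in([528.4,156.6,36],p-[0,0,70])])
```

```text
[530.30366281 158.97410556 125.41241322] [ 0.28647654 -0.33734611 -0.70685317]
-13.5 -70 [229. 168.]
-13.5 -29 [229. 238.]
0 -70 [231. 224.]
0 -29 [231. 306.]
V apex pred [239. 113.] nest [238. 187.]
jaw top [291. 262.]
jaw top [188. 265.]
225 160 [array([179.4925027 , 238.20628205]), array([178.75701361, 213.28170141])]
```

View pics/w4.png

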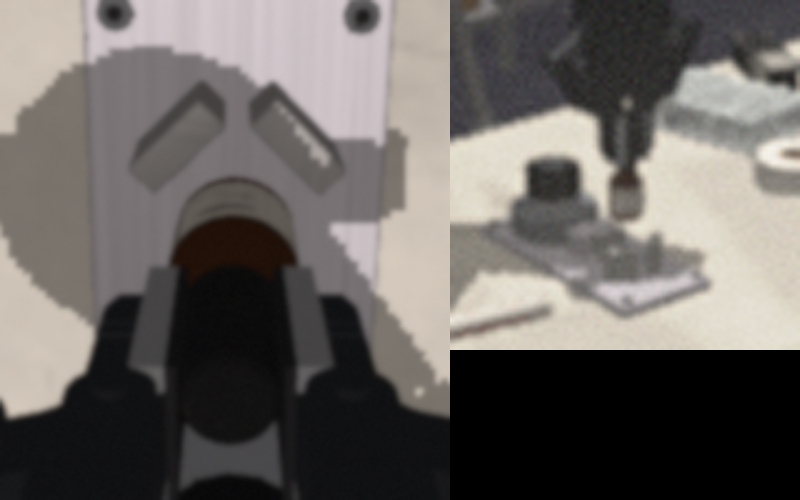

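The bottle lines up with the V axis at u≈238, its rim at (236,178). The V faces confirm the nest at (528.4, 156.6), and the bottle sits about 4.5 mm to +y of it. Lowering now.

Emit:
play_rows(series=[[0,-0.5,-4,0,0,0],[0,0,-8,0,0,0],[0,0,-8,0,0,0],[0,0,-8,0,0,0],[0,0,-6,0,0,0],[0,0,-4,0,0,0],[0,0,-2,0,0,0],[0,0,-1,0,0,0],[0,0,0,0,0,0],[0,0,0,0,0,0]])

```text
clock: 6.55
position: [529.9, 158.7, 83.5]
ee_rot: [-0.698, 0.716, -0.0, 0.0]
contact_force: [0.8, -0.6, -0.2]
gripper_width: 15.3
grasp_force: 58.4
```

Emit:
play_rows(series=[[0,0,-1,0,0,0],[0,0,-1,0,0,0],[0,0,0,0,0,0],[0,0,0,0,0,0]])

```text
clock: 6.88
position: [529.7, 158.6, 81.4]
ee_rot: [-0.698, 0.716, -0.0, 0.0]
contact_force: [0.0, -0.2, 0.7]
gripper_width: 15.1
grasp_force: 58.4
```

Emit:
play_rows(series=[[0,0,-0.7,0,0,0],[0,0,0,0,0,0],[0,0,0,0,0,0]])

```text
clock: 7.13
position: [529.7, 158.6, 80.6]
ee_rot: [-0.698, 0.716, -0.0, -0.0]
contact_force: [-0.2, 0.2, 0.0]
gripper_width: 15.2
grasp_force: 58.4
```

Emit:
play_rows(series=[[0,0,-0.5,0,0,0],[0,0,0,0,0,0],[0,0,0,0,0,0]])

```text
clock: 7.38
position: [529.8, 158.6, 80.4]
ee_rot: [-0.698, 0.716, -0.0, 0.0]
contact_force: [-0.7, -0.4, 2.7]
gripper_width: 15.2
grasp_force: 58.8
```

Emit:
play_rows(series=[[0,0,-0.5,0,0,0],[0,0,0,0,0,0],[0,0,0,0,0,0]])

```text
clock: 7.63
position: [529.9, 158.7, 80.4]
ee_rot: [-0.698, 0.716, -0.0, 0.0]
contact_force: [-1.4, -0.1, 5.6]
gripper_width: 15.5
grasp_force: 59.6
```

Contact with the plate. Releasing and rising.

Emit:
play_rows(series=[[0,0,0,0,0,0],[0,0,0,0,0,0],[0,0,0,0,0,0],[0,0,0,0,0,0],[0,0,3,0,0,0],[0,0,8,0,0,0],[0,0,15,0,0,0],[0,0,20,0,0,0],[0,0,20,0,0,0],[0,0,15,0,0,0],[0,0,8,0,0,0],[0,0,0,0,0,0],[0,0,0,0,0,0]], gripper=0.5)

```text
clock: 8.72
position: [529.5, 158.6, 168.7]
ee_rot: [-0.698, 0.716, 0.0, 0.0]
contact_force: [0.3, -0.1, -0.4]
gripper_width: 42.9
grasp_force: 0.0
```

Run:
```python
from h import *
d=grab('wrist');im=d['image'][:,:,::-1]
s=read_state();p=s['position'];print(p,s['joints'],s['wrist_torque'])
cv2.imwrite('pics/w5.png',cv2.resize(im[100:384,106:406],(634,600)))
f=lambda q:((np.array(proj(d,q))-[106,100])*2.113).round()
print('bottle',f([528.5,160.5,84]),f([528.5,160.5,51]),'jaw',f([528.8,178,35]),'nest',f([528.4,156.6,36]),'knob',f([531.5,256.3,66]))
```

```text
[529.12075389 158.34601484 167.92523975] [ 5.84077538e-01  3.44217569e-01 -2.95100202e-01 -5.59063491e-04
 -9.32774168e-01 -6.10428062e-01] [ 0.02938867  0.03533012 -0.01676479]
bottle [335. 239.] [334. 205.] jaw [334. 237.] nest [334. 181.] knob [332. 475.]
```

View pics/w5.png

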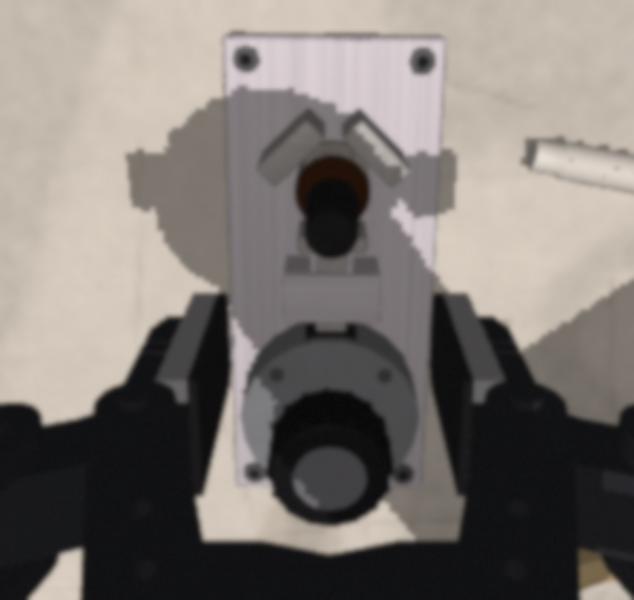

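The bottle stands in the V in front of the open jaw, cap at (331,215). The knob is centred near (330,475), so about (532, 257). Moving over the knob, pre-turning counter-clockwise in the air and opening wide.

Emit:
play_rows(series=[[0.5,10,0,0,0,0.5],[0.5,20,0,0,0,0.7],[0.5,25,0,0,0,0.7],[0.5,22,0,0,0,0.7],[0.5,14,0,0,0,0.7],[0,7.5,0,0,0,0.7],[0,0,-10,0,0,0.5],[0,0,-20,0,0,0.3],[0,0,-22,0,0,0.2],[0,0,-20,0,0,0],[0,0,-15,0,0,0],[0,0,-10,0,0,0],[0,0,-6,0,0,0],[0,0,-3,0,0,0],[0,0,0,0,0,0],[0,0,0,0,0,0]], gripper=1)

```text
clock: 10.1
position: [532.6, 257.3, 63.1]
ee_rot: [0.859, -0.511, 0.0, -0.0]
contact_force: [0.5, 0.1, -0.9]
gripper_width: 85.3
grasp_force: 0.0
```

Run:
```python
from h import *
s=read_state();print(s['position'],s['joints'],s['wrist_torque'],s['contact_force'],s['ee_rot'])
```

```text
[532.60519645 257.34957636  63.13464802] [ 7.23756388e-01  5.29987891e-01 -3.03326005e-01  3.01657045e-04
 -7.36468774e-01 -2.26534592e-01] [0.02989117 0.00326354 0.03385986] [ 0.49008604  0.05976111 -0.94686215] [ 8.59413030e-01 -5.11281700e-01  2.51259318e-04 -4.51683995e-04]
```

Emit:
play_rows(series=[[0,0,-2,0,0,0],[0,0,0,0,0,0],[0,0,0,0,0,0]])

```text
clock: 10.35
position: [532.4, 257.2, 61.2]
ee_rot: [0.859, -0.511, 0.0, -0.0]
contact_force: [0.9, 0.1, -0.3]
gripper_width: 85.3
grasp_force: 0.0
```

Emit:
play_rows(series=[[0,0,0,0,0,0],[0,0,0,0,0,0],[0,0,0,0,0,0],[0,0,0,0,0,0],[0,0,0,0,0,0],[0,0,0,0,0,0],[0,0,0,0,0,0],[0,0,0,0,0,0]], gripper=0)

```text
clock: 11.02
position: [532.5, 257.3, 61.1]
ee_rot: [0.859, -0.511, 0.0, -0.0]
contact_force: [-0.7, -0.8, 4.9]
gripper_width: 42.4
grasp_force: 60.8
```

```bash
cat > s.py <<'E'
from h import *
s=read_state();R=Rot.from_quat(s['ee_rot']).as_matrix()
print(s['clock'].__round__(2),s['position'].round(1),'yaw',round(float(np.arctan2(R[1,1],R[0,1])),4),'T',np.round(s['wrist_torque'],3),'F',np.round(s['contact_force'],1),s['gripper_width'],s['grasp_force'])
E
python3 s.py
```

```text
11.02 [532.5 257.3  61.1] yaw -2.6441 T [-0.017  0.208 -0.004] F [-0.7 -0.8  4.9] 42.417201125263524 60.7879900932312
```

Emit:
play_rows(series=[[0,0,0,0,0,-0.15],[0,0,0,0,0,-0.2],[0,0,0,0,0,-0.2],[0,0,0,0,0,-0.2],[0,0,0,0,0,-0.2],[0,0,0,0,0,-0.05],[0,0,0,0,0,0]])

```text
clock: 11.6
position: [532.4, 257.2, 61.1]
ee_rot: [0.831, -0.556, 0.0, -0.0]
contact_force: [-1.5, -1.3, 5.0]
gripper_width: 42.6
grasp_force: 61.1
```

```bash
python3 s.py
```

```text
11.6 [532.4 257.2  61.1] yaw -2.7493 T [-0.055  0.237  0.118] F [-1.5 -1.3  5. ] 42.56300904906982 61.11673593521118
```

Emit:
play_rows(series=[[0,0,0,0,0,-0.15],[0,0,0,0,0,-0.2],[0,0,0,0,0,-0.2],[0,0,0,0,0,-0.2],[0,0,0,0,0,-0.2],[0,0,0,0,0,-0.05],[0,0,0,0,0,0]])

```text
clock: 12.18
position: [532.4, 257.2, 61.1]
ee_rot: [0.801, -0.599, 0.0, -0.0]
contact_force: [-1.3, 0.2, 5.3]
gripper_width: 42.5
grasp_force: 61.1
```

```bash
python3 s.py
```

```text
12.18 [532.4 257.2  61.1] yaw -2.8545 T [-0.059  0.236  0.049] F [-1.3  0.2  5.3] 42.45439658332522 61.14405155181885
```

Emit:
play_rows(series=[[0,0,0,0,0,-0.15],[0,0,0,0,0,-0.2],[0,0,0,0,0,-0.2],[0,0,0,0,0,-0.2],[0,0,0,0,0,-0.2],[0,0,0,0,0,-0.05],[0,0,0,0,0,0]])

```text
clock: 12.77
position: [532.4, 257.2, 61.1]
ee_rot: [0.769, -0.64, 0.0, -0.0]
contact_force: [-1.7, -0.7, 4.6]
gripper_width: 42.6
grasp_force: 61.1
```

```bash
python3 s.py
```

```text
12.77 [532.4 257.2  61.1] yaw -2.9593 T [-0.061  0.347 -0.004] F [-1.7 -0.7  4.6] 42.563341482582935 61.141090393066406
```

Emit:
play_rows(series=[[0,0,0,0,0,-0.15],[0,0,0,0,0,-0.15],[0,0,0,0,0,-0.15],[0,0,0,0,0,-0.15],[0,0,0,0,0,0],[0,0,0,0,0,0]])

```text
clock: 13.27
position: [532.4, 257.2, 61.1]
ee_rot: [0.748, -0.664, 0.0, -0.0]
contact_force: [-1.1, -1.2, 5.9]
gripper_width: 42.9
grasp_force: 61.2
```

```bash
python3 s.py
python3 - <<'E'
from h import *
a=grab('scene');b=grab('top')
u,v=map(int,proj(a,[528,190,30]));c=a['image'][v-25:v+25,u-30:u+30,::-1]
t=b['image'][150:200,150:225,::-1]
cv2.imwrite('pics/n1.png',np.vstack([cv2.resize(c,(360,300),interpolation=cv2.INTER_CUBIC),cv2.resize(t,(360,240),interpolation=cv2.INTER_CUBIC)]))
E
```

```text
13.27 [532.4 257.2  61.1] yaw -3.0223 T [-0.038  0.309 -0.032] F [-1.1 -1.2  5.9] 42.918221159183645 61.16122484207153
```

Torque has fallen through zero, so the cam is pulling the knob on, i.e. the drop. Continuing in small steps.

Emit:
play_rows(series=[[0,0,0,0,0,-0.15],[0,0,0,0,0,-0.15],[0,0,0,0,0,-0.15],[0,0,0,0,0,-0.15],[0,0,0,0,0,0],[0,0,0,0,0,0]])

```text
clock: 13.87
position: [532.4, 257.2, 61.1]
ee_rot: [0.727, -0.687, 0.0, -0.0]
contact_force: [-1.1, -0.2, 5.7]
gripper_width: 43.0
grasp_force: 61.2
```

```bash
python3 s.py
```

```text
13.87 [532.4 257.2  61.1] yaw -3.0845 T [-0.046  0.304  0.066] F [-1.1 -0.2  5.7] 42.99379649081617 61.16297006607056
```

Emit:
play_rows(series=[[0,0,0,0,0,-0.1],[0,0,0,0,0,-0.1],[0,0,0,0,0,-0.1],[0,0,0,0,0,-0.1],[0,0,0,0,0,0],[0,0,0,0,0,0]])

```text
clock: 14.37
position: [532.4, 257.2, 61.0]
ee_rot: [0.712, -0.702, 0.0, -0.0]
contact_force: [-1.0, -0.5, 5.0]
gripper_width: 42.6
grasp_force: 61.1
```

```bash
for i in 1 2 3;do python3 s.py;done
```

```text
14.37 [532.4 257.2  61. ] yaw -3.1267 T [-0.059  0.354  0.026] F [-1.  -0.5  5. ] 42.58024117853065 61.14675164222717
14.37 [532.4 257.2  61. ] yaw -3.1267 T [-0.059  0.354  0.026] F [-1.  -0.5  5. ] 42.58024117853065 61.14675164222717
14.37 [532.4 257.2  61. ] yaw -3.1267 T [-0.059  0.354  0.026] F [-1.  -0.5  5. ] 42.58024117853065 61.14675164222717
```

Emit:
play_rows(series=[[0,0,0,0,0,-0.15],[0,0,0,0,0,-0.15],[0,0,0,0,0,-0.15],[0,0,0,0,0,-0.1],[0,0,0,0,0,0],[0,0,0,0,0,0]])

```text
clock: 14.87
position: [532.4, 257.2, 61.0]
ee_rot: [-0.692, 0.722, -0.0, 0.0]
contact_force: [-0.9, -0.5, 5.7]
gripper_width: 42.7
grasp_force: 61.1
```

```bash
python3 s.py
```

```text
14.87 [532.4 257.2  61. ] yaw 3.0985 T [-0.072  0.31  -0.036] F [-0.9 -0.5  5.7] 42.723088343027975 61.10132575035095
```

Run:
```python
from h import *
a=grab('scene');b=grab('wrist')
u,v=map(int,proj(a,[528,180,30]));c=a['image'][v-25:v+25,u-30:u+30,::-1]
cv2.imwrite('pics/n2.png',np.hstack([cv2.imread('pics/n1.png')[:300],cv2.resize(c,(360,300),interpolation=cv2.INTER_CUBIC)]))
w=cv2.resize(b['image'][:260,106:406,::-1],(346,300));q=cv2.imread('pics/n2.png');o=np.zeros((600,720,3),np.uint8);o[:300]=q;o[300:,:346]=w
t=cv2.resize(grab('top')['image'][150:200,150:225,::-1],(374,250),interpolation=cv2.INTER_CUBIC);o[300:550,346:]=t;cv2.imwrite('pics/n2.png',o)
```

```text
(no output)
```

View pics/n2.png

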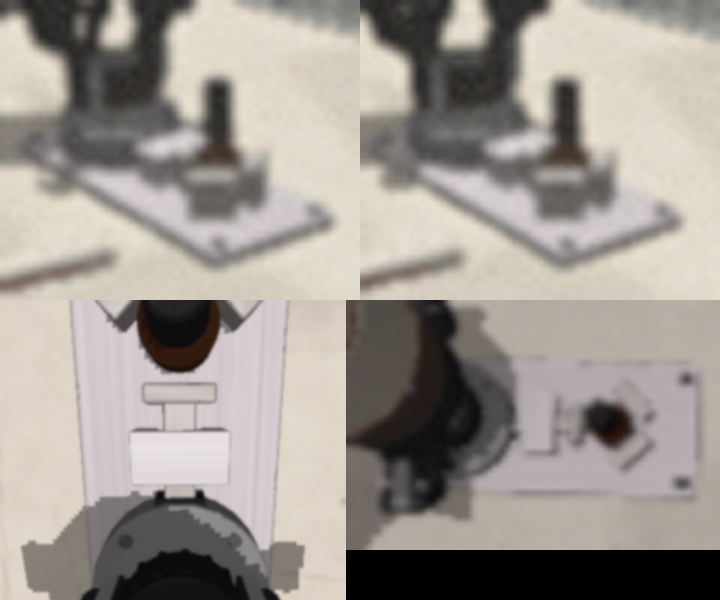

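The wrist crop (lower left) shows the jaw bar at (180,392), still short of the bottle at (180,370). It hasn't dropped yet, so I keep turning.

Emit:
play_rows(series=[[0,0,0,0,0,-0.2],[0,0,0,0,0,-0.2],[0,0,0,0,0,-0.2],[0,0,0,0,0,-0.2],[0,0,0,0,0,0],[0,0,0,0,0,0]])

```text
clock: 15.52
position: [532.3, 257.2, 61.0]
ee_rot: [-0.661, 0.75, -0.0, 0.0]
contact_force: [-1.4, -1.0, 6.3]
gripper_width: 42.1
grasp_force: 61.1
```

```bash
cat >> s.py <<'E'
d=grab('wrist');g=cv2.cvtColor(d['image'],cv2.COLOR_RGB2GRAY).astype(int)
# intensity profile along fixture axis on the jaw line, z=35, offset x+8 from axis
ys=np.arange(165,215,1.0);o=[]
for y in ys:
    p=np.array(proj(d,[528.8+.03*(y-156.6)+8,y,35])).round().astype(int);o.append(int(g[p[1],p[0]]) if 0<=p[1]<384 and 0<=p[0]<512 else -1)
print(o)
E
python3 s.py
```

```text
15.52 [532.3 257.2  61. ] yaw 3.015 T [-0.078  0.4    0.007] F [-1.4 -1.   6.3] 42.12124642114532 61.133873462677
[17, 23, 23, 29, 31, 32, 62, 164, 200, 205, 207, 206, 199, 161, 187, 200, 197, 192, 180, 149, 171, 203, 205, 204, 204, 204, 204, 199, 146, 161, 219, 223, 223, 225, 228, 228, 225, 224, 225, 225, 222, 222, 221, 220, 218, 217, 218, 219, 187, 195]
```

Jaw edge at y≈178, still open. 0.63 rad turned so far.

Emit:
play_rows(series=[[0,0,0,0,0,-0.2],[0,0,0,0,0,-0.2],[0,0,0,0,0,-0.2],[0,0,0,0,0,-0.2],[0,0,0,0,0,0],[0,0,0,0,0,0]])

```text
clock: 16.07
position: [532.3, 257.2, 61.1]
ee_rot: [-0.629, 0.777, -0.0, 0.0]
contact_force: [-0.9, -0.7, 5.8]
gripper_width: 42.9
grasp_force: 61.2
```

```bash
python3 s.py
```

```text
16.07 [532.3 257.2  61.1] yaw 2.9311 T [-0.036  0.348  0.022] F [-0.9 -0.7  5.8] 42.85550623378614 61.16429686546326
[15, 22, 24, 29, 33, 39, 142, 158, 205, 205, 205, 205, 197, 156, 187, 197, 195, 191, 186, 144, 133, 204, 205, 205, 205, 206, 205, 204, 124, 145, 215, 223, 223, 224, 228, 228, 225, 224, 225, 225, 222, 222, 221, 220, 219, 217, 219, 217, 197, 200]
```

Emit:
play_rows(series=[[0,0,0,0,0,-0.2],[0,0,0,0,0,-0.2],[0,0,0,0,0,-0.2],[0,0,0,0,0,-0.1],[0,0,0,0,0,0],[0,0,0,0,0,0]])

```text
clock: 16.62
position: [532.3, 257.2, 61.1]
ee_rot: [-0.6, 0.8, -0.0, 0.0]
contact_force: [-1.6, -0.7, 5.9]
gripper_width: 42.2
grasp_force: 61.2
```

```bash
python3 s.py
```

```text
16.62 [532.3 257.2  61.1] yaw 2.8577 T [-0.033  0.354 -0.036] F [-1.6 -0.7  5.9] 42.164393613025446 61.1670184135437
[13, 21, 23, 31, 32, 39, 157, 192, 206, 204, 206, 206, 205, 156, 177, 195, 192, 192, 180, 148, 140, 199, 206, 207, 207, 208, 207, 207, 171, 161, 218, 223, 222, 224, 228, 228, 225, 224, 225, 225, 222, 222, 221, 220, 219, 217, 219, 218, 198, 204]
```

Emit:
play_rows(series=[[0,0,0,0,0,-0.15],[0,0,0,0,0,-0.15],[0,0,0,0,0,-0.15],[0,0,0,0,0,-0.15]])

```text
clock: 17.0
position: [532.3, 257.2, 61.1]
ee_rot: [-0.575, 0.818, -0.0, 0.0]
contact_force: [-1.0, 0.7, 5.3]
gripper_width: 42.8
grasp_force: 61.2
```

```bash
sed -i "3a print('eff',np.round(s['joint_efforts'],3))" s.py; python3 s.py
```

```text
17.0 [532.3 257.2  61.1] yaw 2.7949 T [-0.001  0.403  0.173] F [-1.   0.7  5.3] 42.75259520126621 61.17146372795105
eff [ -0.508 -37.958  12.608   2.583   0.32   -0.058]
[11, 22, 24, 31, 32, 34, 144, 202, 203, 203, 203, 203, 202, 157, 181, 193, 192, 190, 185, 134, 129, 184, 204, 204, 205, 205, 206, 206, 184, 164, 221, 223, 222, 224, 227, 229, 225, 224, 225, 225, 223, 223, 222, 221, 219, 217, 220, 220, 198, 207]
```

Emit:
play_rows(series=[[0,0,0,0,0,0],[0,0,0,0,0,0],[0,0,0,0,0,0]])

```text
clock: 17.3
position: [532.3, 257.2, 61.1]
ee_rot: [-0.575, 0.818, -0.0, 0.0]
contact_force: [-1.4, -0.2, 5.5]
gripper_width: 42.5
grasp_force: 61.2
```

```bash
python3 s.py
```

```text
17.3 [532.3 257.2  61.1] yaw 2.7954 T [-0.007  0.371  0.086] F [-1.4 -0.2  5.5] 42.4797684867215 61.17146015167236
eff [ -0.378 -37.95   12.582   2.632   0.309  -0.089]
[11, 21, 24, 32, 32, 35, 145, 196, 203, 202, 203, 202, 202, 158, 181, 193, 192, 190, 184, 133, 129, 183, 204, 205, 204, 205, 206, 205, 182, 164, 221, 223, 223, 224, 227, 229, 225, 224, 225, 225, 223, 223, 222, 221, 219, 218, 219, 220, 197, 206]
```

Torque is about 0.17 while moving and decays at rest, so it has to be read at the end of motion. Continuing.

Emit:
play_rows(series=[[0,0,0,0,0,-0.15],[0,0,0,0,0,-0.15],[0,0,0,0,0,-0.15],[0,0,0,0,0,-0.15],[0,0,0,0,0,-0.15]])

```text
clock: 17.77
position: [532.3, 257.2, 61.1]
ee_rot: [-0.542, 0.84, -0.0, 0.0]
contact_force: [-1.5, 0.2, 5.5]
gripper_width: 42.6
grasp_force: 61.1
```

```bash
python3 s.py
```

```text
17.77 [532.3 257.2  61.1] yaw 2.7164 T [0.016 0.475 0.139] F [-1.5  0.2  5.5] 42.60375299852932 61.138633489608765
eff [ -0.474 -37.879  12.598   2.603   0.339  -0.044]
[14, 21, 26, 31, 32, 35, 155, 200, 204, 204, 205, 205, 198, 161, 186, 193, 193, 192, 174, 133, 166, 205, 206, 205, 205, 206, 206, 206, 194, 148, 213, 224, 224, 225, 228, 230, 226, 225, 227, 227, 225, 224, 223, 223, 221, 220, 221, 222, 202, 206]
```

Emit:
play_rows(series=[[0,0,0,0,0,-0.15],[0,0,0,0,0,-0.15],[0,0,0,0,0,-0.15],[0,0,0,0,0,-0.15],[0,0,0,0,0,-0.15]])

```text
clock: 18.23
position: [532.3, 257.4, 61.1]
ee_rot: [-0.508, 0.861, 0.0, 0.0]
contact_force: [-1.5, 2.0, 4.4]
gripper_width: 42.2
grasp_force: 61.2
```

```bash
python3 s.py
```

```text
18.23 [532.3 257.4  61.1] yaw 2.6367 T [0.335 0.427 0.009] F [-1.5  2.   4.4] 42.244686570609 61.2192964553833
eff [ -1.457 -37.847  12.385   2.994   0.116   0.169]
[32, 33, 76, 164, 202, 172, 172, 189, 190, 192, 189, 163, 97, 129, 206, 206, 206, 206, 206, 206, 207, 207, 207, 207, 207, 207, 208, 208, 205, 164, 211, 224, 223, 225, 228, 230, 227, 225, 226, 226, 224, 224, 223, 223, 221, 220, 221, 222, 203, 206]
```

The jaw dropped about 8 mm at roughly 1.0 rad and clamps the bottle. Now the easy stretch, in smaller steps.

Emit:
play_rows(series=[[0,0,0,0,0,-0.1],[0,0,0,0,0,-0.1],[0,0,0,0,0,-0.1],[0,0,0,0,0,-0.1],[0,0,0,0,0,-0.1],[0,0,0,0,0,-0.1]])

```text
clock: 18.78
position: [532.3, 257.4, 61.1]
ee_rot: [-0.481, 0.877, 0.0, 0.0]
contact_force: [-1.5, -0.3, 6.4]
gripper_width: 42.7
grasp_force: 61.1
```

```bash
python3 s.py|head -2
```

```text
18.78 [532.3 257.4  61.1] yaw 2.5746 T [0.159 0.458 0.013] F [-1.5 -0.3  6.4] 42.66557091561643 61.148868799209595
eff [ -0.552 -37.966  12.504   2.733   0.267   0.064]
```

Emit:
play_rows(series=[[0,0,0,0,0,-0.1],[0,0,0,0,0,-0.1],[0,0,0,0,0,-0.1],[0,0,0,0,0,-0.1]])

```text
clock: 19.17
position: [532.3, 257.3, 61.1]
ee_rot: [-0.463, 0.887, 0.0, 0.0]
contact_force: [-2.4, 0.0, 5.0]
gripper_width: 42.7
grasp_force: 61.2
```

```bash
python3 s.py|head -2
```

```text
19.17 [532.3 257.3  61.1] yaw 2.5329 T [0.094 0.487 0.014] F [-2.4  0.   5. ] 42.71972783202111 61.15739822387695
eff [ -0.584 -37.942  12.515   2.722   0.277   0.041]
```

Emit:
play_rows(series=[[0,0,0,0,0,-0.1],[0,0,0,0,0,-0.1],[0,0,0,0,0,-0.1],[0,0,0,0,0,-0.1]])

```text
clock: 19.55
position: [532.3, 257.4, 61.1]
ee_rot: [-0.444, 0.896, 0.0, 0.0]
contact_force: [-1.5, 0.7, 6.2]
gripper_width: 42.4
grasp_force: 61.2
```

```bash
python3 s.py|head -2
```

```text
19.55 [532.3 257.4  61.1] yaw 2.491 T [0.071 0.465 0.03 ] F [-1.5  0.7  6.2] 42.36948499783331 61.15803122520447
eff [ -0.603 -37.937  12.516   2.726   0.278   0.041]
```

Emit:
play_rows(series=[[0,0,0,0,0,-0.1],[0,0,0,0,0,-0.1],[0,0,0,0,0,-0.1],[0,0,0,0,0,-0.1]])

```text
clock: 19.93
position: [532.3, 257.4, 61.1]
ee_rot: [-0.425, 0.905, 0.0, 0.0]
contact_force: [-1.5, -0.6, 5.4]
gripper_width: 42.4
grasp_force: 61.2
```

```bash
python3 s.py|head -2
```

```text
19.93 [532.3 257.4  61.1] yaw 2.4492 T [0.108 0.486 0.017] F [-1.5 -0.6  5.4] 42.3938048098631 61.15697622299194
eff [ -0.624 -37.931  12.518   2.731   0.279   0.041]
```

Emit:
play_rows(series=[[0,0,0,0,0,-0.1],[0,0,0,0,0,-0.1],[0,0,0,0,0,-0.1],[0,0,0,0,0,-0.1]])

```text
clock: 20.32
position: [532.3, 257.4, 61.1]
ee_rot: [-0.406, 0.914, 0.0, 0.0]
contact_force: [-1.6, 0.6, 7.1]
gripper_width: 42.4
grasp_force: 61.2
```

```bash
python3 s.py|head -2
```

```text
20.32 [532.3 257.4  61.1] yaw 2.4073 T [ 0.116  0.427 -0.008] F [-1.6  0.6  7.1] 42.38730768876778 61.15510582923889
eff [ -0.644 -37.926  12.518   2.735   0.279   0.041]
```

Emit:
play_rows(series=[[0,0,0,0,0,-0.1],[0,0,0,0,0,-0.1],[0,0,0,0,0,-0.1]])

```text
clock: 20.62
position: [532.3, 257.4, 61.1]
ee_rot: [-0.392, 0.92, 0.0, 0.0]
contact_force: [-1.2, 1.1, 5.8]
gripper_width: 42.2
grasp_force: 61.2
```

```bash
python3 s.py|head -2
```

```text
20.62 [532.3 257.4  61.1] yaw 2.3759 T [0.124 0.5   0.067] F [-1.2  1.1  5.8] 42.195596099559246 61.160463094711304
eff [-6.8500e-01 -3.7918e+01  1.2526e+01  2.7350e+00  2.8500e-01  2.8000e-02]
```

Wall contact is starting. Finer steps.

Emit:
play_rows(series=[[0,0,0,0,0,-0.1],[0,0,0,0,0,-0.1],[0,0,0,0,0,-0.1]])

```text
clock: 20.92
position: [532.2, 257.3, 61.1]
ee_rot: [-0.377, 0.926, 0.0, 0.0]
contact_force: [-2.3, -0.2, 5.7]
gripper_width: 42.7
grasp_force: 61.2
```

```bash
python3 s.py|head -2
```

```text
20.92 [532.2 257.3  61.1] yaw 2.3446 T [0.076 0.508 0.082] F [-2.3 -0.2  5.7] 42.67755994535932 61.17235779762268
eff [-7.7100e-01 -3.7907e+01  1.2547e+01  2.7160e+00  2.9600e-01 -2.1000e-02]
```

Emit:
play_rows(series=[[0,0,0,0,0,-0.1],[0,0,0,0,0,-0.1],[0,0,0,0,0,-0.1],[0,0,0,0,0,-0.1]])

```text
clock: 21.3
position: [532.2, 257.4, 61.1]
ee_rot: [-0.358, 0.934, 0.0, 0.0]
contact_force: [-2.3, 0.5, 5.8]
gripper_width: 42.5
grasp_force: 61.2
```

```bash
python3 s.py|head -2
```

```text
21.3 [532.2 257.4  61.1] yaw 2.3031 T [0.138 0.605 0.186] F [-2.3  0.5  5.8] 42.459912527989985 61.17695331573486
eff [ -0.893 -37.891  12.578   2.683   0.313  -0.097]
```

Emit:
play_rows(series=[[0,0,0,0,0,-0.1],[0,0,0,0,0,-0.1],[0,0,0,0,0,-0.1],[0,0,0,0,0,-0.1]])

```text
clock: 21.68
position: [532.2, 257.4, 61.1]
ee_rot: [-0.339, 0.941, 0.0, 0.0]
contact_force: [-1.5, 1.0, 6.8]
gripper_width: 43.0
grasp_force: 61.2
```

```bash
python3 s.py|head -2
```

```text
21.68 [532.2 257.4  61.1] yaw 2.2617 T [0.195 0.54  0.27 ] F [-1.5  1.   6.8] 42.999351122052445 61.178269386291504
eff [ -1.023 -37.876  12.611   2.647   0.331  -0.179]
```

Emit:
play_rows(series=[[0,0,0,0,0,-0.1],[0,0,0,0,0,-0.1],[0,0,0,0,0,-0.1],[0,0,0,0,0,0]])

```text
clock: 22.07
position: [532.1, 257.4, 61.1]
ee_rot: [-0.324, 0.946, 0.0, 0.0]
contact_force: [-2.9, 0.6, 5.8]
gripper_width: 42.7
grasp_force: 61.2
```

```bash
python3 s.py|head -2
```

```text
22.07 [532.1 257.4  61.1] yaw 2.2305 T [0.112 0.554 0.223] F [-2.9  0.6  5.8] 42.6764829057324 61.17600202560425
eff [ -0.984 -37.846  12.612   2.661   0.337  -0.283]
```

Emit:
play_rows(series=[[0,0,0,0,0,0],[0,0,0,0,0,0],[0,0,0,0,0,0],[0,0,0,0,0,0]])

```text
clock: 22.45
position: [532.2, 257.4, 61.1]
ee_rot: [-0.324, 0.946, 0.0, 0.0]
contact_force: [-1.6, 1.1, 5.2]
gripper_width: 42.4
grasp_force: 61.2
```

```bash
python3 s.py|head -2
```

```text
22.45 [532.2 257.4  61.1] yaw 2.2307 T [0.158 0.56  0.218] F [-1.6  1.1  5.2] 42.407461308581524 61.173001527786255
eff [ -1.021 -37.857  12.615   2.663   0.337  -0.24 ]
```

Emit:
play_rows(series=[[0,0,0,0,0,0],[0,0,0,0,0,0],[0,0,0,0,0,0],[0,0,0,0,0,0]])

```text
clock: 22.83
position: [532.1, 257.4, 61.1]
ee_rot: [-0.324, 0.946, 0.0, 0.0]
contact_force: [-2.2, 1.0, 5.8]
gripper_width: 42.5
grasp_force: 61.2
```

```bash
python3 s.py|head -2
```

```text
22.83 [532.1 257.4  61.1] yaw 2.2307 T [0.156 0.577 0.253] F [-2.2  1.   5.8] 42.545499552251925 61.173133850097656
eff [ -1.021 -37.857  12.615   2.663   0.337  -0.24 ]
```

Steady at about 0.235 N m (≈10.5 N on the roller). One small step more towards the middle of the band, then hold 1 s.

Emit:
play_rows(series=[[0,0,0,0,0,-0.1],[0,0,0,0,0,-0.1],[0,0,0,0,0,-0.1],[0,0,0,0,0,0],[0,0,0,0,0,0],[0,0,0,0,0,0]])

```text
clock: 23.38
position: [532.1, 257.4, 61.1]
ee_rot: [-0.309, 0.951, 0.0, 0.0]
contact_force: [-2.2, -0.2, 6.0]
gripper_width: 42.6
grasp_force: 61.2
```

```bash
python3 s.py|head -2
```

```text
23.38 [532.1 257.4  61.1] yaw 2.1995 T [0.158 0.588 0.32 ] F [-2.2 -0.2  6. ] 42.614411261304 61.183143854141235
eff [ -1.12  -37.845  12.64    2.635   0.35   -0.304]
```

Emit:
play_rows(series=[[0,0,0,0,0,0],[0,0,0,0,0,0],[0,0,0,0,0,0],[0,0,0,0,0,0],[0,0,0,0,0,0],[0,0,0,0,0,0],[0,0,0,0,0,0],[0,0,0,0,0,0],[0,0,0,0,0,0],[0,0,0,0,0,0]])

```text
clock: 24.27
position: [532.1, 257.4, 61.1]
ee_rot: [-0.309, 0.951, 0.0, 0.0]
contact_force: [-2.6, 1.3, 5.5]
gripper_width: 42.6
grasp_force: 61.2
```

```bash
python3 s.py|head -2
```

```text
24.27 [532.1 257.4  61.1] yaw 2.1996 T [0.194 0.58  0.3  ] F [-2.6  1.3  5.5] 42.623212745551044 61.18321180343628
eff [ -1.122 -37.845  12.64    2.635   0.35   -0.304]
```

Held at 0.30 N m (≈13.6 N) for about 1 s. Letting go and rising clear.

Emit:
play_rows(series=[[0,0,0,0,0,0],[0,0,0,0,0,0],[0,0,0,0,0,0],[0,0,0,0,0,0],[0,0,0,0,0,0],[0,0,5,0,0,0],[0,0,10,0,0,0],[0,0,20,0,0,0],[0,0,25,0,0,0],[0,0,25,0,0,0],[0,0,25,0,0,0],[0,0,20,0,0,0],[0,0,10,0,0,0],[0,-10,5,0,0,0.5],[0,-20,0,0,0,1],[0,-30,0,0,0,1],[0,-25,0,0,0,1],[0,-15,0,0,0,0.5],[0,0,0,0,0,0],[0,0,0,0,0,0]], gripper=0.85)

```text
clock: 25.98
position: [532.1, 156.4, 205.8]
ee_rot: [-0.499, 0.867, 0.0, 0.0]
contact_force: [0.2, 0.0, 0.8]
gripper_width: 72.5
grasp_force: 0.0
```

```bash
python3 s.py|head -1
python3 - <<'E'
from h import *
w=grab('wrist');a=grab('scene')
u,v=map(int,proj(a,[528,180,30]));c=a['image'][v-25:v+25,u-30:u+30,::-1]
cv2.imwrite('pics/f.png',np.hstack([cv2.resize(w['image'][:,:,::-1],(480,360)),cv2.resize(c,(320,360),interpolation=cv2.INTER_CUBIC)]))
E
```

```text
25.98 [532.1 156.4 205.8] yaw 2.6154 T [ 0.063 -0.04  -0.002] F [0.2 0.  0.8] 72.46643993413711 0.0
```

View pics/f.png

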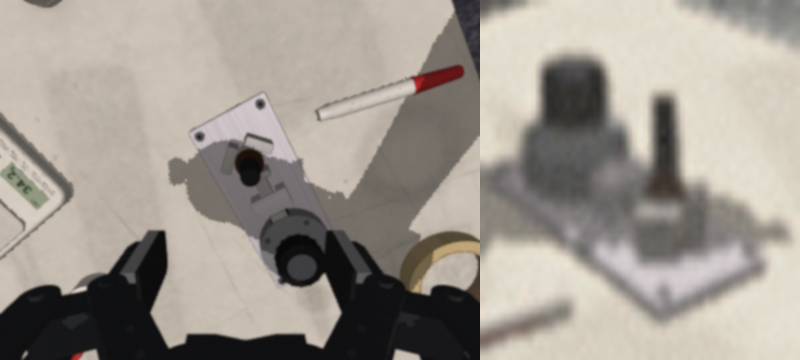

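The bottle stands upright in the V at (249,163) with the jaw against it, and the knob and robot are clear. Handing in.

```bash
python3 -c "from bench import job_done; print(job_done())"
```

```text
the job is handed in; nothing more can be done
None
```

The bottle stands upright, clamped in the V-block. I turned the knob to the notch's far wall, held it there at about 0.30 N m for 1 s and let go. The job was handed in at about 26 s with the robot clear; the hand-in gave no verdict.

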